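# Reset the cooled breaker on the power box by feel

## Task

An overload has popped all four reset breakers of the power box on the bench. Turn its main switch off, then press the reset buttons gently, without forcing them, to find the one breaker that has cooled: it breaks over with a snap and stays in, while a button that stays soft is still hot, so let it come back out and leave it. With that breaker in and no other, turn the main switch back on, and leave the padlock, torch, carton and screwdriver where they lie.

Things in the scene. Friction and masses are not known exactly. Their poses are not given: they have to be found in the camera images.
- power_box: Portable power box of olive steel, fixed on the bench: 260 mm (its x) by 400 mm (its y) by 140 mm high. Origin: centre of its underside; z up. Its flat top at 140 mm carries the breaker plate and the main switch; the blue outlets are on its +x face. A brass padlock lies loose on the top near the +x edge.
- breakers: Dark grey plate 62 mm (x) by 210 mm (y) by 3 mm thick on the box's top, axes parallel to the box's, with four reset buttons 50 mm apart in a row along y (at y = -75, -25, 25, 75 mm). Origin: centre of the plate's underside, on the box's top. Each button sits over a black collar of 18 mm diameter that stands 6 mm above the plate.
- switch_tip (a point): Near the end of the main switch's toggle, on its centre line, 44 mm from the pivot. The toggle is a black bar with a red tip, 26 mm wide (box's y), 12 mm thick, in a black frame 75 mm (x) by 56 mm (y) that stands 12 mm above the box's top. Leaning to the box's -x (away from the outlets, green mark) it is off, to +x (red mark) on.
- switch_pivot (a point): The toggle's pivot, 6 mm above the box's top, axis along the box's y. Axes parallel to the box's. Apart from its own frame nothing stands within 70 mm of it in x.
- main_switch (a joint): Angle of the main switch, rad: 0 = off (leaning 0.4 rad to the box's -x), 0.8 = on (leaning 0.4 rad to +x). It stays where it is left; about 2 to 3 N pushed sideways half-way up moves it, with a solid stop at each end.
- button1_top (a point): Centre of the top of reset button 1, a flat white cap of 17 mm diameter, 9 mm thick, on a red stem; when popped out its top is 25 mm above the plate. Axes parallel to the box's, z up; it is pressed straight down and moves with the button.
- button1 (a joint): How far reset button 1 is in, m. 0 = popped out, 5 to 9.2 mm = in. All four start out and look alike. Each goes down almost free (under 1 N) for its first 0.3 to 4 mm, different for each button and each time, before it meets its mechanism.
- button2_top (a point): Centre of the top of reset button 2, same make as button 1.
- button2 (a joint): How far reset button 2 is in, m. All alike: in the one breaker that has cooled, the load from there stays near 1 N for 1.5 mm, climbs to a breakover of 5 to 6 N at about 2.5 to 3 mm, then drops with a snap to less than half within the next 1 to 2 mm; it is then latched and stays in, close above a solid stop at 5.2 mm.
- button3_top (a point): Centre of the top of reset button 3, same make as button 1.
- button3 (a joint): How far reset button 3 is in, m. All alike: in a breaker that is still hot, the load from there only creeps from 1 N to under 3 N over 2.6 mm and then meets a solid stop, with no snap; the button comes back out (to 4.1 mm in at most) when it is let go.
- button4_top (a point): Centre of the top of reset button 4, same make as button 1.
- button4 (a joint): How far reset button 4 is in, m. As the others. More than 12 N on a button or on the plate damages the breakers.
- padlock: Brass padlock lying on the box's top near its +x edge, body 34 by 44 by 20 mm plus steel shackle. Origin: under the body's centre. Bystander.
- torch: Black hand torch, 135 mm long (its x), 33 mm thick, lying on the bench on the box's -y side. Origin: under its middle. Bystander.
- carton: Small cardboard carton 70 by 100 by 50 mm on the bench on the box's +y side. Origin: centre of its underside. Bystander.
- screwdriver: Red-handled screwdriver, 200 mm long, lying on the bench beyond the box's +x face, long axis its x, origin under its middle. Bystander.

How it is judged:
By the outcome, as a careful person would: the job done as asked, in the order asked, and still so for the second after the job is handed in, with the robot touching nothing.
It also fails if it takes over 72 s, if anything falls off the work surface, if the arm or the gripper's body presses on something with over 40 N, if the wrist force passes 120 N, or if a joint passes its speed limit or range.

## Robot

A 6-joint arm with a two-finger parallel gripper is mounted at the origin on the work surface. World frame = base frame: x ahead of the robot, y to its left, z up, the work surface at z = 0. Lengths are in mm, angles in rad, forces in N, time in s.
With the tool pointing down it reaches from about 350 to 875 mm from the base axis. Payload 4.2 kg.
Tool frame: the origin (TCP) lies at the very end of the fingers, on their centre line; the grasp point (between the pads) lies 19 mm behind it; z points along the fingers, y is the direction in which the jaws open and shut (so a half turn about z gives the same grasp; the last joint's range is limited). The gripper opens to 85 mm and grips with 20 to 120 N. Pads are 22 mm wide; open, the fingers measure 114 mm over their backs; the gripper's body (76 mm by 85 mm) begins 54 mm behind the grasp point. The pads swing forward as they close: fully open they stand 13 mm farther back than shut.
Start: joints at [1.43, 0.385, 0.008, 0, -1.194, -0.259], TCP at [243.238, 575.703, 231.312] pointing down, gripper open.
Joint ranges: [-3.14, 3.14], [-1.21, 2.06], [-1.07, 1.41], [-3.16, 2.05], [-2.99, -0.16], [-3.1, 3.1]. Speed limits (rad/s): [2.79, 2.79, 3.14, 3.14, 3.14, 3.14].

## Interface

Orientations are given as a unit quaternion [x, y, z, w].
In Python, from bench import arm, optics, job gives the robot as it stands.
- The arm moves only by the tool send_rows, never from a script. Its argument "steps" is a list that holds one entry, the list of rows, each a list of 5 numbers: the shift along the tool's x, y, z in cm, then the turn about the tool's z in rad, then the opening, from 0 (shut) to 1 (fully open). A call has 1 to 10 rows; each row shifts and turns the pose as measured when the row begins, along the tool's axes as they then stand; what a row does not reach is not made up. A row lasts 1/12 s, in which the tool goes at most 41.7 mm and 7.16 degrees, less where a joint would pass 70% of its speed; a pose out of reach is approached as far as the arm can. A call with a gripper value outside its range is refused whole. The fingers move at their own pace and stop on an object; the grip force is fixed at half the most. Time passes only in rows, so rows that do not move let the fingers close. It gives the time, the measured TCP pose, the force and the opening at its end, in the units of the state.
- arm.read_state(): the state, without advancing time (a new reading comes with each control period).
- optics.get_image(name): name is "scene" or "top" or "wrist"; returns (picture, depth): 384x512x3 uint8, blue, green, red; 384x512 float32, mm along the optical axis (not along the pixel's ray), 0 where there is no reading.
- optics.get_calibration(name): a dict with "K" (3x3 intrinsics, pixels), "k1" (the pictures are not rectified: a ray, as slopes to the right and down, at radius r is drawn at 1 + k1 r^2 times it, then the intrinsics apply), "rvec" (rotation vector, rad) and "tvec" (3), from world to camera coordinates, as OpenCV has them; the wrist camera has in their place "hand_eye" (4x4, takes a point from camera to tool coordinates, whose origin is the TCP and whose axes are the flange's). Camera axes: x right, y down, z forward; pixel columns grow to the right and rows downward; lengths in mm; the calibration is good to about 2 mm. A picture is of the moment at which its call begins: read the wrist's pose just before it. get_calibration takes no time and is no camera call.
- job.job_done(): hands the job in, once; it reports no verdict.
The state is a dict: "clock": time; "joints": joint angles; "joint_vel": joint speeds; "joint_efforts": joint torques, N m; "position": TCP position; "ee_rot": TCP orientation; "contact_force": force on the tool from outside, world axes, zero at the start; "wrist_torque": the same for the moment, N m; "gripper_width": finger opening in mm.
Only numpy, scipy, OpenCV 4.12 (cv2) and the standard library are available. Lean on these libraries where they do the work, as an engineer would, in place of code of your own. Each camera call takes 0.05 s, during which the arm holds its last target. There are 200 camera calls.

## Working session

There is one attempt and no reset: what is moved stays moved. The work goes in short steps, Python scripts to look and compute and a tool call to move; the robot and the scene stay as the last step left them, time stands still between calls to the robot, and variables do not carry over. Pictures are saved under pics/ and viewed, about 8 in all and at most 12, crops included, and the job is handed in when it is done.

Besides the shell and the picture viewer there is one more tool, called after "Request:" as a command line: name --argument value ..., lists and objects as JSON in quotes. send_rows: Moves the arm, as the interface text tells. Its arguments: {"type":"object","properties":{"steps":{"type":"array","items":{"type":"array","items":{"type":"array","items":{"type":"number"}}}}},"required":["steps"]}

```bash
mkdir -p pics; ls; cat > h.py <<'E'
import numpy as np, cv2
from bench import arm, optics, job
from scipy.spatial.transform import Rotation as R
def cam(name, st=None):
    c=optics.get_calibration(name); K=np.array(c["K"],float)
    if name=="wrist":
        T=np.eye(4); T[:3,:3]=R.from_quat(st["ee_rot"]).as_matrix(); T[:3,3]=st["position"]
        T=T@np.array(c["hand_eye"],float)
    else:
        T=np.eye(4); T[:3,:3]=R.from_rotvec(np.ravel(c["rvec"])).as_matrix(); T[:3,3]=np.ravel(c["tvec"]); T=np.linalg.inv(T)
    return K,float(c["k1"]),T
def ray(C,u,v):
    K,k1,T=C; d=np.array([k1,0,0,0,0.])
    d[0]=k1
    p=cv2.undistortPoints(np.array([[[u,v]]],float),K,d)[0,0]
    return T[:3,3],T[:3,:3]@np.array([p[0],p[1],1])
def atz(C,u,v,z):
    o,d=ray(C,u,v); return o+d*(z-o[2])/d[2]
def atd(C,u,v,D):
    o,d=ray(C,u,v); return o+d*D[int(round(v)),int(round(u))]
E
python3 - <<'E'
from h import *
s=arm.read_state(); print(s)
for n in("top","scene","wrist"):
    p,d=optics.get_image(n); cv2.imwrite(f"pics/{n}0.png",p); np.save(f"{n}0.npy",d)
p=cv2.imread("pics/top0.png"); cv2.imwrite("pics/top0b.png",cv2.resize(p,(800,600),interpolation=cv2.INTER_CUBIC))
E
```

```text
pics
{'clock': 0.0, 'joints': array([ 1.42959784e+00,  3.85542381e-01,  6.59738346e-03, -5.07717742e-04,
       -1.19405560e+00, -2.58585713e-01]), 'joint_vel': array([ 5.30292111e-04,  5.96964763e-04, -5.04827400e-04,  7.42277868e-04,
       -6.36218467e-04,  9.67724426e-05]), 'joint_efforts': array([ 1.18432778e-03, -3.92282474e+01,  1.88405067e+01,  4.18628007e+00,
       -4.67404825e-03,  6.70877327e-06]), 'position': array([243.01875268, 575.15056018, 230.2177573 ]), 'ee_rot': array([ 9.80068786e-01, -1.98655241e-01, -1.70894967e-04,  1.11407642e-03]), 'contact_force': array([-0.24779121, -0.23809257,  0.75604897]), 'wrist_torque': array([ 0.00076149, -0.0211525 , -0.00328388]), 'gripper_width': 85.32371664561167}
```

View pics/top0b.png

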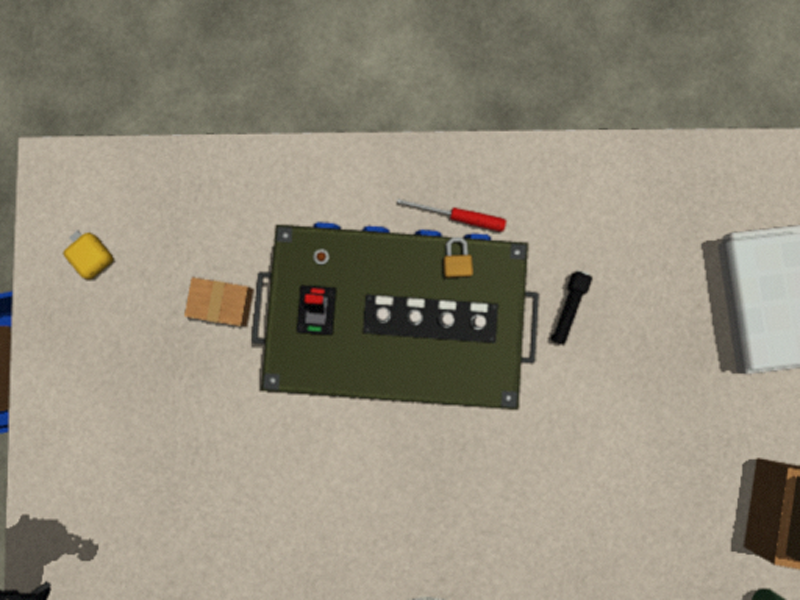

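The top view shows the box with its +x up and +y left. In 800x600 pixels, the switch is at (316,310) leaning to red (on), the buttons are at about (383,314), (416,317), (448,320) and (479,322), and the padlock is at (458,265).

```bash
python3 - <<'E'
from h import *
C=cam("top"); D=np.load("top0.npy"); f=1/1.5625
print("cam",C[2][:3,3],C[1])
for n,u,v,z in [("c++",276,226,140),("c+-",527,243,140),("c--",519,408,140),("c-+",261,390,140),("b4",383,314,168),("b3",416,317,168),("b2",448,320,168),("b1",479,322,168),("plTL",367,293,143),("plBR",496,341,143),("swTL",303,287,152),("swBR",333,333,152),("redtip",314,298,186),("lock",458,265,160)]:
    print(n,atz(C,u*f,v*f,z).round(1),atd(C,u*f,v*f,D).round(1))
s=arm.read_state();print(cam("wrist",s)[2].round(3), cam("wrist",s)[0])
print(optics.get_calibration("wrist"))
E
```

```text
cam [ 555.29421283   47.96551576 1091.34356963] -0.018417497049911392
c++ [744.8 235.4 140. ] [744.7 235.3 140.4]
c+- [ 711.9 -165.4  140. ] [ 711.7 -165.   141.5]
c-- [ 451.3 -145.   140. ] [ 436.2 -173.     2. ]
c-+ [485.1 258.8 140. ] [484.8 259.8 135.6]
b4 [600.3  65.5 168. ] [600.2  65.5 170.5]
b3 [595.  15. 168.] [594.9  15.  169.6]
b2 [589.7 -34.  168. ] [589.8 -34.3 165.5]
b1 [585.9 -81.6 168. ] [585.9 -81.5 168.4]
plTL [635.1  90.9 143. ] [635.5  91.1 137.7]
plBR [ 556.5 -111.1  143. ] [ 556.5 -111.3  141.7]
swTL [645.1 190.6 152. ] [645.1 190.6 152.3]
swBR [572.5 144.1 152. ] [572.8 145.5 138.4]
redtip [625.  168.9 186. ] [624.8 168.6 188.4]
lock [675.4 -52.1 160. ] [675.6 -52.2 158.7]
[[-3.90000e-01 -8.75000e-01 -2.86000e-01  3.16715e+02]
 [-9.21000e-01  3.71000e-01  1.19000e-01  5.45021e+02]
 [ 2.00000e-03  3.10000e-01 -9.51000e-01  3.72435e+02]
 [ 0.00000e+00  0.00000e+00  0.00000e+00  1.00000e+00]] [[313.96476498   0.         252.83479236]
 [  0.         313.96476498 192.14089367]
 [  0.           0.           1.        ]]
{'K': array([[313.96476498,   0.        , 252.83479236],
       [  0.        , 313.96476498, 192.14089367],
       [  0.        ,   0.        ,   1.        ]]), 'k1': -0.02040892343128263, 'hand_eye': array([[-5.91036061e-04, -9.50740178e-01, -3.09988331e-01,
         7.96424658e+01],
       [ 9.99999820e-01, -5.30414274e-04, -2.79848580e-04,
        -5.22204556e-01],
       [ 1.01641053e-04, -3.09988441e-01,  9.50740320e-01,
        -1.41917425e+02],
       [ 0.00000000e+00,  0.00000000e+00,  0.00000000e+00,
         1.00000000e+00]])}
```

Request:
send_rows --steps '[[[0,0,-2.5,-0.105,0],[0,0,-2.5,-0.105,0],[0,0,-2.5,-0.1,0],[0,0,-2.5,0,0],[2.7,3.0,0,0,0],[2.7,3.0,0,0,0],[2.7,3.0,0,0,0],[2.7,3.0,0,0,0],[2.7,3.0,0,0,0],[2.7,3.0,0,0,0]]]'

```text
clock: 0.98
position: [391.4, 382.1, 329.8]
ee_rot: [1.0, -0.03, -0.002, 0.006]
contact_force: [1.1, 0.5, -0.1]
gripper_width: 0.3
```

Request:
send_rows --steps '[[[2.5,3.1,0,0.03,0],[2.5,3.1,0,0,0],[2.5,3.1,0,0,0],[2.5,3.1,0,0,0],[2.5,3.1,0,0,0],[2.5,3.1,0,0,0],[2.5,3.1,0,0,0],[2.5,3.1,0,0,0],[2.5,3.1,0,0,0],[0,0,0,0,0]]]'

```text
clock: 1.82
position: [598.3, 62.5, 329.9]
ee_rot: [0.999, -0.049, -0.004, 0.007]
contact_force: [-0.0, 0.3, -0.5]
gripper_width: 0.2
```

```bash
python3 - <<'E'
from h import *
s=arm.read_state(); print(s["position"],s["ee_rot"],s["contact_force"],s["joints"])
p,d=optics.get_image("wrist"); np.save("w1.npy",d); np.save("w1s.npy",np.r_[s["position"],s["ee_rot"]])
cv2.imwrite("pics/w1.png",cv2.resize(p,(800,600),interpolation=cv2.INTER_CUBIC))
E
```

```text
[598.3311183   62.45091675 329.86687676] [ 0.99878928 -0.04850704 -0.00385371  0.00722369] [-0.0099182   0.30384086 -0.50947947] [ 0.37796362  0.30103956  0.12430888  0.01009972 -1.40706801  1.09406627]
```

View pics/w1.png

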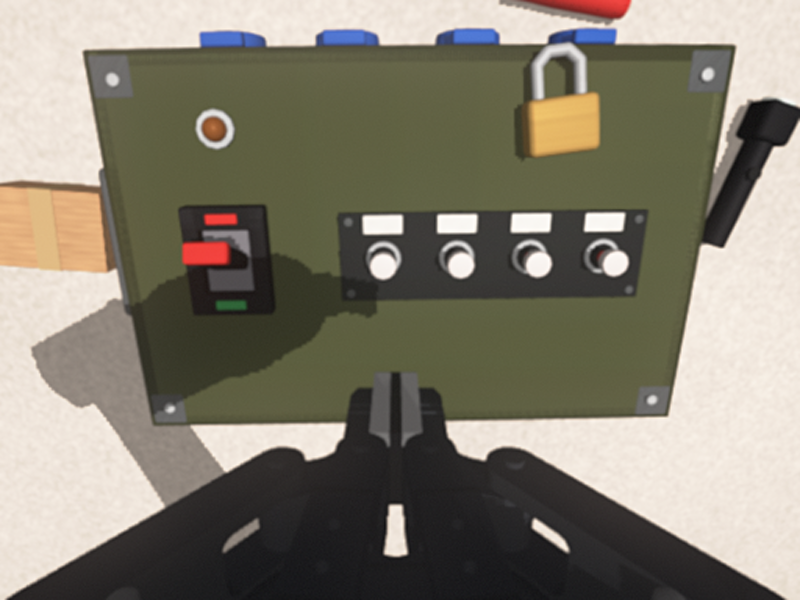

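The wrist view shows the caps at (382,265), (460,264), (538,263) and (615,263), the toggle's red tip at (206,253), and frame corners at (180,207), (266,205), (273,311) and (193,314).

```bash
python3 - <<'E'
from h import *
a=np.load("w1s.npy"); C=cam("wrist",dict(position=a[:3],ee_rot=a[3:])); D=np.load("w1.npy"); f=1/1.5625
for n,u,v,z in [("b4",382,265,168),("b3",460,264,168),("b2",538,263,168),("b1",615,263,168),("f1",180,207,152),("f2",266,205,152),("f3",273,311,152),("f4",193,314,152),("tip",206,253,186),("c++",85,52,140),("c+-",735,45,140),("c--",668,415,140),("c-+",155,424,140)]:
    print(n,atz(C,u*f,v*f,z).round(1),atd(C,u*f,v*f,D).round(1))
E
```

```text
b4 [602.2  68.6 168. ] [601.9  68.6 166.8]
b3 [597.8  19.  168. ] [597.7  19.  167.7]
b2 [593.4 -30.8 168. ] [593.4 -30.8 168. ]
b1 [588.4 -80.5 168. ] [588.3 -80.7 167.5]
f1 [649.6 194.5 152. ] [649.4 195.7 149.1]
f2 [645.2 139.2 152. ] [644.1 141.9 141.3]
f3 [573.3 147.3 152. ] [569.1 150.9 139.4]
f4 [576.8 202.7 152. ] [576.7 202.8 151.6]
tip [624.6 170.8 186. ] [624.9 170.2 187.5]
c++ [747. 236. 140.] [747.1 236.1 139.8]
c+- [ 713.1 -163.1  140. ] [ 713.2 -163.6  139.2]
c-- [ 451.9 -141.1  140. ] [ 355.  -225.6   -1.2]
c-+ [486.8 258.3 140. ] [486.8 258.2 140.1]
```

Request:
send_rows --steps '[[[1.6,-3.3,1,0,0],[1.6,-3.3,1,0,0],[1.6,-3.3,1,0,0],[0,-1,3,0,0],[0,0,3,0,0],[0,0,3,0,0],[0,0,1,0,0],[0,0,0,0,0]]]'

```text
clock: 2.53
position: [654.5, 175.8, 194.2]
ee_rot: [0.999, -0.047, -0.003, 0.005]
contact_force: [0.1, 0.1, 0.6]
gripper_width: -0.1
```

Request:
send_rows --steps '[[[0,0.8,1,0,0],[0,0,1,0,0],[0,0,0.4,0,0],[0,0,0,0,0]]]'

```text
clock: 2.87
position: [654.6, 169.8, 174.0]
ee_rot: [0.999, -0.046, -0.0, 0.005]
contact_force: [-0.1, 0.5, 0.5]
gripper_width: 0.0
```

```bash
python3 - <<'E'
from h import *
s=arm.read_state(); print(s["position"],s["ee_rot"],s["contact_force"])
p,d=optics.get_image("wrist"); q,d2=optics.get_image("scene")
cv2.imwrite("pics/w2.png",np.hstack([cv2.resize(p,(400,300)),cv2.resize(q,(400,300))]))
E
```

```text
[654.56418388 169.84809313 174.00207361] [ 9.98942077e-01 -4.57517093e-02 -1.35646403e-05  4.63767381e-03] [-0.11018916  0.48029785  0.48469852]
```

View pics/w2.png

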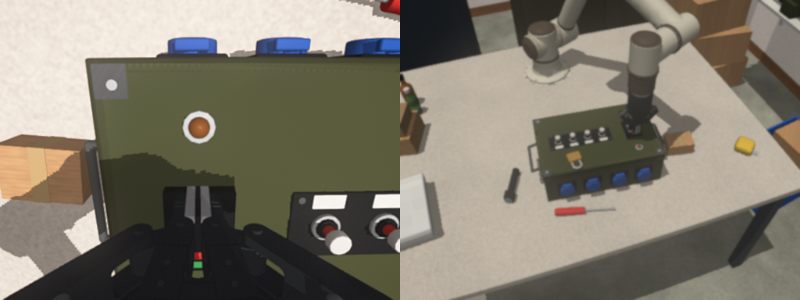

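Request:
send_rows --steps '[[[-0.7,0,0,0,0],[-0.7,0,0,0,0],[-0.5,0,0,0,0],[-0.5,0,0,0,0],[-0.5,0,0,0,0]]]'

```text
clock: 3.38
position: [628.6, 173.1, 180.9]
ee_rot: [0.999, -0.045, 0.008, 0.003]
contact_force: [1.8, -1.0, -0.1]
gripper_width: -0.2
```

Request:
send_rows --steps '[[[-0.3,0.2,0.4,0,0],[-0.4,0,0.4,0,0],[-0.4,0,0.2,0,0],[0,0,0,0,0]]]'

```text
clock: 3.72
position: [617.3, 173.1, 173.0]
ee_rot: [0.999, -0.045, 0.011, 0.001]
contact_force: [0.2, 0.6, 1.5]
gripper_width: 0.4
```

Request:
send_rows --steps '[[[-0.4,0,0.1,0,0],[-0.4,0,0.1,0,0]]]'

```text
clock: 3.88
position: [614.7, 173.8, 172.8]
ee_rot: [0.999, -0.044, 0.018, 0.0]
contact_force: [16.5, -6.9, -0.9]
gripper_width: 0.4
```

Request:
send_rows --steps '[[[-0.3,0,0.1,0,0],[-0.2,0,0,0,0]]]'

```text
clock: 4.05
position: [615.1, 173.5, 173.1]
ee_rot: [0.999, -0.043, 0.024, -0.0]
contact_force: [6.4, -1.4, -1.9]
gripper_width: 0.1
```

Request:
send_rows --steps '[[[0.6,0,0,0,0],[1.0,0,-1,0,0],[0.5,0,-2,0,0],[0,0,-3,0,0],[-1,0.8,-2,0,0],[-1,2.5,0,0,0],[-1,2.5,0,0,0],[-1,2.5,0,0,0],[0,0,0,0,0]]]'

```text
clock: 4.8
position: [573.8, 90.2, 242.2]
ee_rot: [0.999, -0.044, 0.003, 0.005]
contact_force: [-0.2, 0.4, -0.1]
gripper_width: -0.3
```

```bash
cat > snap.py <<'E'
from h import *; import sys
n=sys.argv[1]
s=arm.read_state(); print(s["position"].round(1),s["ee_rot"].round(3),s["contact_force"].round(1))
p,d=optics.get_image("wrist"); np.save(n+".npy",d); np.save(n+"s.npy",np.r_[s["position"],s["ee_rot"]])
cv2.imwrite(f"pics/{n}.png",cv2.resize(p,(800,600),interpolation=cv2.INTER_CUBIC))
E
python3 snap.py w3
```

```text
[573.8  90.2 242.2] [ 0.999 -0.044  0.003  0.005] [-0.2  0.4 -0.1]
```

View pics/w3.png

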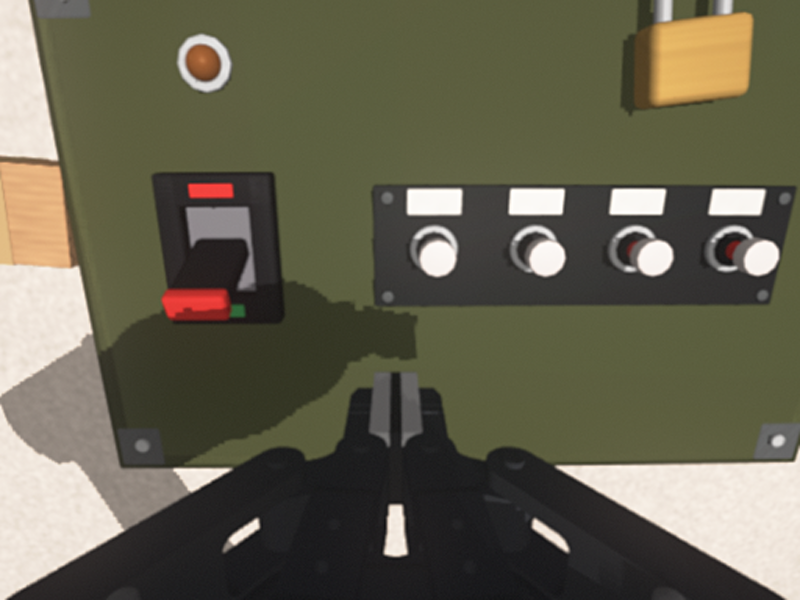

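The switch now leans to the green mark, so it is off. The caps are at (436,258), (544,258), (653,258) and (760,257).

```bash
python3 - <<'E'
from h import *
a=np.load("w3s.npy"); C=cam("wrist",dict(position=a[:3],ee_rot=a[3:])); D=np.load("w3.npy"); f=1/1.5625
for n,u,v,z in [("b4",436,258,168),("b3",544,258,168),("b2",653,258,168),("b1",760,257,168)]:
    p=atz(C,u*f,v*f,z); print(n,p.round(1),atd(C,u*f,v*f,D).round(1), "tool", (R.from_quat(a[3:]).inv().apply(p-a[:3])).round(1))
K,k1,T=C; pc=np.linalg.inv(T)@np.r_[a[:3],1]; print("tcp px",(K@(pc[:3]/pc[2]))[:2]/f)
E
```

```text
b4 [601.8  69.  168. ] [602.1  69.1 169.3] tool [29.2 18.  74.6]
b3 [597.4  20.1 168. ] [597.1  19.8 167. ] tool [29.1 67.  75.1]
b2 [592.9 -29.8 168. ] [592.7 -30.3 167. ] tool [ 29.1 117.2  75.6]
b1 [589.  -79.7 168. ] [588.8 -80.2 167.3] tool [ 29.5 167.2  76.1]
tcp px [396.71838233 398.15093656]
```

Request:
send_rows --steps '[[[1.5,0.9,1,0,0],[1.4,0.9,2,0,0],[0,0,2,0,0],[0,0,1.5,0,0],[0,0,0,0,0]]]'

```text
clock: 5.27
position: [602.1, 72.1, 172.2]
ee_rot: [0.999, -0.044, -0.0, 0.004]
contact_force: [-0.2, -0.2, -0.2]
gripper_width: -0.1
```

Request:
send_rows --steps '[[[0,0.3,0.1,0,0],[0,0,0.1,0,0],[0,0,0.1,0,0],[0,0,0,0,0]]]'

```text
clock: 5.6
position: [601.9, 70.6, 168.4]
ee_rot: [0.999, -0.043, -0.002, 0.005]
contact_force: [-1.2, -0.2, -0.3]
gripper_width: -0.5
```

Request:
send_rows --steps '[[[0,0,0.05,0,0],[0,0,0.05,0,0]]]'

```text
clock: 5.77
position: [602.6, 71.2, 169.0]
ee_rot: [0.999, -0.042, -0.001, 0.004]
contact_force: [0.5, 0.0, 0.3]
gripper_width: 0.2
```

Request:
send_rows --steps '[[[0,0.15,0.1,0,0],[0,0,0.1,0,0],[0,0,0,0,0]]]'

```text
clock: 6.02
position: [602.9, 69.9, 168.3]
ee_rot: [0.999, -0.042, 0.0, 0.004]
contact_force: [0.3, 0.7, 0.2]
gripper_width: 0.2
```

Request:
send_rows --steps '[[[0,0,0.1,0,0],[0,0,0,0,0]]]'

```text
clock: 6.18
position: [603.0, 69.9, 167.7]
ee_rot: [0.999, -0.042, 0.001, 0.004]
contact_force: [1.1, -0.2, -0.5]
gripper_width: 0.1
```

Request:
send_rows --steps '[[[0,0,0.1,0,0],[0,0,0,0,0]]]'

```text
clock: 6.35
position: [603.1, 69.8, 167.0]
ee_rot: [0.999, -0.042, 0.001, 0.004]
contact_force: [-0.6, 0.4, 0.9]
gripper_width: 0.1
```

Request:
send_rows --steps '[[[0,0,0.1,0,0],[0,0,0,0,0]]]'

```text
clock: 6.52
position: [603.2, 69.9, 166.2]
ee_rot: [0.999, -0.042, 0.001, 0.004]
contact_force: [-0.7, -0.4, 1.5]
gripper_width: 0.0
```

Request:
send_rows --steps '[[[0,0,0.1,0,0],[0,0,0,0,0]]]'

```text
clock: 6.68
position: [603.2, 69.8, 165.5]
ee_rot: [0.999, -0.042, 0.001, 0.004]
contact_force: [0.1, 0.5, 1.4]
gripper_width: 0.1
```

Request:
send_rows --steps '[[[0,0,0.1,0,0],[0,0,0,0,0]]]'

```text
clock: 6.85
position: [603.2, 69.8, 164.8]
ee_rot: [0.999, -0.042, 0.001, 0.004]
contact_force: [-0.8, -0.1, 1.6]
gripper_width: -0.0
```

Request:
send_rows --steps '[[[0,0,0.1,0,0],[0,0,0,0,0]]]'

```text
clock: 7.02
position: [603.2, 69.9, 164.7]
ee_rot: [0.999, -0.042, 0.002, 0.004]
contact_force: [-0.4, -0.0, 1.6]
gripper_width: 0.2
```

Request:
send_rows --steps '[[[0,0,0.1,0,0],[0,0,0,0,0]]]'

```text
clock: 7.18
position: [603.3, 69.9, 164.6]
ee_rot: [0.999, -0.042, 0.002, 0.004]
contact_force: [-1.0, -0.6, 2.1]
gripper_width: 0.1
```

Request:
send_rows --steps '[[[0,0,0.1,0,0]]]'

```text
clock: 7.27
position: [603.3, 69.8, 164.3]
ee_rot: [0.999, -0.042, 0.002, 0.004]
contact_force: [-3.0, 0.4, 8.9]
gripper_width: -0.5
```

Request:
send_rows --steps '[[[0,0,0.1,0,0],[0,0,0.1,0,0]]]'

```text
clock: 7.43
position: [603.3, 69.8, 164.3]
ee_rot: [0.999, -0.041, 0.002, 0.004]
contact_force: [-3.2, 0.1, 7.9]
gripper_width: -0.1
```

Request:
send_rows --steps '[[[0,0,-0.6,0,0],[0,0,-0.8,0,0],[0,2.4,0,0,0],[0,2.4,0,0,0],[0,0,0.3,0,0],[0,0,0,0,0]]]'

```text
clock: 7.93
position: [600.2, 21.6, 176.0]
ee_rot: [0.999, -0.041, 0.003, 0.003]
contact_force: [-0.1, 0.2, -0.3]
gripper_width: 0.2
```

Button 4 met a solid stop 2.6 mm after about 1 N with no snap, so it is hot. Next is button 3.

Request:
send_rows --steps '[[[-0.25,0.15,0.4,0,0],[0,0,0.3,0,0],[0,0,0.1,0,0],[0,0,0,0,0]]]'

```text
clock: 8.27
position: [597.7, 21.3, 166.8]
ee_rot: [0.999, -0.04, 0.003, 0.003]
contact_force: [-0.3, -1.1, 0.5]
gripper_width: 0.1
```

Request:
send_rows --steps '[[[0,0,0.1,0,0]]]'

```text
clock: 8.35
position: [597.8, 21.7, 165.8]
ee_rot: [0.999, -0.04, 0.003, 0.003]
contact_force: [-0.4, -0.2, 0.2]
gripper_width: -0.5
```

Request:
send_rows --steps '[[[0,0,0.1,0,0]]]'

```text
clock: 8.43
position: [597.8, 22.1, 164.7]
ee_rot: [0.999, -0.04, 0.003, 0.004]
contact_force: [-0.3, -0.1, -1.1]
gripper_width: 0.3
```

Request:
send_rows --steps '[[[0,0,0.1,0,0]]]'

```text
clock: 8.52
position: [597.9, 22.2, 163.7]
ee_rot: [0.999, -0.039, 0.003, 0.004]
contact_force: [-0.6, -1.6, 0.7]
gripper_width: 0.2
```

Request:
send_rows --steps '[[[0,0.15,0.08,0,0]]]'

```text
clock: 8.6
position: [598.0, 21.2, 163.0]
ee_rot: [0.999, -0.039, 0.003, 0.003]
contact_force: [1.4, 1.0, 1.1]
gripper_width: 0.1
```

Request:
send_rows --steps '[[[0,0,0.08,0,0]]]'

```text
clock: 8.68
position: [598.1, 21.2, 162.4]
ee_rot: [0.999, -0.039, 0.004, 0.004]
contact_force: [-0.4, -1.6, 1.1]
gripper_width: -0.1
```

Request:
send_rows --steps '[[[0,0,0.08,0,0]]]'

```text
clock: 8.77
position: [598.1, 21.1, 161.9]
ee_rot: [0.999, -0.039, 0.004, 0.004]
contact_force: [-1.1, -0.3, 3.4]
gripper_width: -0.0
```

Request:
send_rows --steps '[[[0,0,0.06,0,0]]]'

```text
clock: 8.85
position: [598.2, 21.1, 161.6]
ee_rot: [0.999, -0.039, 0.004, 0.004]
contact_force: [-1.2, 1.0, 2.5]
gripper_width: -0.1
```

Request:
send_rows --steps '[[[0,0,0.06,0,0]]]'

```text
clock: 8.93
position: [598.1, 21.1, 161.5]
ee_rot: [0.999, -0.039, 0.004, 0.004]
contact_force: [-1.8, -0.0, 3.6]
gripper_width: 0.1
```

Request:
send_rows --steps '[[[0,0,0.07,0,0]]]'

```text
clock: 9.02
position: [598.1, 21.1, 161.4]
ee_rot: [0.999, -0.039, 0.004, 0.004]
contact_force: [-2.0, 0.3, 5.3]
gripper_width: 0.1
```

Request:
send_rows --steps '[[[0,0,0.09,0,0]]]'

```text
clock: 9.1
position: [598.2, 21.1, 161.1]
ee_rot: [0.999, -0.039, 0.004, 0.004]
contact_force: [-2.8, 0.7, 7.2]
gripper_width: 0.1
```

Request:
send_rows --steps '[[[0,0,0.1,0,0]]]'

```text
clock: 9.18
position: [598.2, 21.1, 160.8]
ee_rot: [0.999, -0.039, 0.004, 0.004]
contact_force: [-2.7, 0.8, 6.7]
gripper_width: -0.2
```

Request:
send_rows --steps '[[[0,0,0.1,0,0]]]'

```text
clock: 9.27
position: [598.2, 21.1, 160.6]
ee_rot: [0.999, -0.039, 0.005, 0.004]
contact_force: [-2.4, 1.6, 6.9]
gripper_width: -0.1
```

Request:
send_rows --steps '[[[0,0,0.1,0,0]]]'

```text
clock: 9.35
position: [598.2, 21.1, 160.4]
ee_rot: [0.999, -0.038, 0.005, 0.004]
contact_force: [-3.1, 1.5, 5.8]
gripper_width: 0.4
```

Request:
send_rows --steps '[[[0,0,0.11,0,0]]]'

```text
clock: 9.43
position: [598.2, 21.1, 160.1]
ee_rot: [0.999, -0.038, 0.005, 0.004]
contact_force: [-2.9, 0.9, 6.0]
gripper_width: -0.0
```

Request:
send_rows --steps '[[[0,0,0.11,0,0]]]'

```text
clock: 9.52
position: [598.2, 21.1, 159.7]
ee_rot: [0.999, -0.038, 0.005, 0.004]
contact_force: [-2.1, -0.6, 3.6]
gripper_width: -0.3
```

Request:
send_rows --steps '[[[0,0,0.08,0,0]]]'

```text
clock: 9.6
position: [598.2, 21.1, 159.0]
ee_rot: [0.999, -0.038, 0.006, 0.004]
contact_force: [-1.0, -0.2, 2.3]
gripper_width: 0.2
```

Request:
send_rows --steps '[[[0,0,0.08,0,0]]]'

```text
clock: 9.68
position: [598.2, 21.1, 158.5]
ee_rot: [0.999, -0.038, 0.006, 0.004]
contact_force: [-2.9, 0.7, 7.3]
gripper_width: -0.1
```

The load rose to about 6-7 N, snapped down to 2.3 N, then met a stop about 5.2 mm in. Button 3 is the cooled breaker. I'll back off and look.

Request:
send_rows --steps '[[[0,0,-0.5,0,0],[0,0,-1,0,0],[0,0,-2.5,0,0],[-1,-1,-3,0,0],[-1.5,-1,-1,0,0],[-1,0,0,0,0],[0,0,0,0,0]]]'

```text
clock: 10.27
position: [563.3, 44.5, 239.3]
ee_rot: [0.999, -0.039, 0.004, 0.004]
contact_force: [-0.7, -1.1, 0.1]
gripper_width: -0.1
```

```bash
python3 snap.py w4
```

```text
[563.3  44.5 239.3] [ 0.999 -0.039  0.004  0.004] [-0.7 -1.1  0.1]
```

View pics/w4.png

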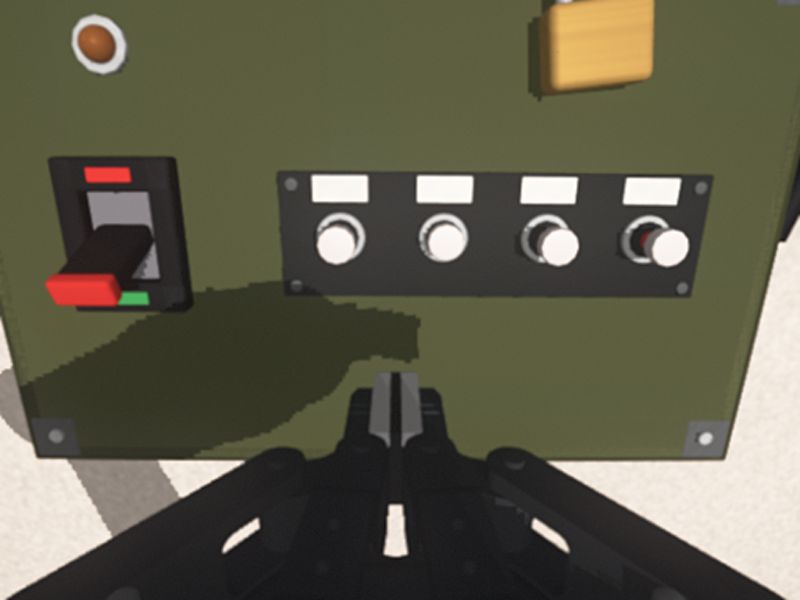

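The switch is still off and button 3, at (443,241), looks lower than the others. I'll check the cap heights from the depth image.

```bash
python3 - <<'E'
from h import *
a=np.load("w4s.npy"); C=cam("wrist",dict(position=a[:3],ee_rot=a[3:])); D=np.load("w4.npy"); f=1/1.5625
for n,u,v in [("b4",337,244),("b3",443,241),("b2",558,246),("b1",670,247)]:
    U,V=int(u*f),int(v*f); q=[atd(C,i,j,D) for i in range(U-4,U+5) for j in range(V-4,V+5)]
    print(n,np.median(q,axis=0).round(1))
E
```

```text
b4 [602.   67.9 166.7]
b3 [598.   20.  158.5]
b2 [593.5 -30.6 167.5]
b1 [588.9 -80.3 167.4]
```

Request:
send_rows --steps '[[[-0.3,-3.3,0,0,0],[-0.3,-3.3,0,0,0],[-0.3,-3.3,0,0,0],[-0.3,-2.5,0,0,0],[0,0,1.5,0,0],[0,0,1.5,0,0],[0,0,1,0,0],[0,0,0,0,0]]]'

```text
clock: 10.98
position: [563.1, 169.9, 187.5]
ee_rot: [0.999, -0.042, -0.0, 0.007]
contact_force: [-0.3, 1.2, -0.6]
gripper_width: -0.0
```

Request:
send_rows --steps '[[[-0.3,-0.3,0.7,0,0],[0,0,0.7,0,0],[0,0,0,0,0]]]'

```text
clock: 11.23
position: [560.5, 171.6, 170.9]
ee_rot: [0.999, -0.043, -0.001, 0.008]
contact_force: [-0.2, 0.3, -0.0]
gripper_width: -0.1
```

Request:
send_rows --steps '[[[0.6,0,0,0,0],[0.6,0,0,0,0],[0.5,0,0,0,0],[0.5,0,0,0,0]]]'

```text
clock: 11.57
position: [583.4, 168.7, 172.4]
ee_rot: [0.999, -0.043, -0.002, 0.008]
contact_force: [-3.5, 0.9, 2.7]
gripper_width: 0.2
```

Request:
send_rows --steps '[[[0.5,0,0,0,0],[0.4,0,0,0,0]]]'

```text
clock: 11.73
position: [593.6, 167.7, 173.5]
ee_rot: [0.999, -0.043, -0.001, 0.008]
contact_force: [-3.8, -0.1, 2.0]
gripper_width: 0.1
```

Request:
send_rows --steps '[[[0.4,0,0.05,0,0],[0.3,0,0,0,0]]]'

```text
clock: 11.9
position: [601.5, 167.0, 173.5]
ee_rot: [0.999, -0.044, -0.001, 0.007]
contact_force: [-2.7, 0.9, -0.6]
gripper_width: -0.1
```

Request:
send_rows --steps '[[[0.3,0,0,0,0],[0.3,0,0,0,0]]]'

```text
clock: 12.07
position: [605.4, 166.4, 172.8]
ee_rot: [0.999, -0.044, -0.005, 0.008]
contact_force: [-15.9, 5.4, 10.7]
gripper_width: -0.1
```

At the stop with 16 N. I'll back off, rise clear and check.

Request:
send_rows --steps '[[[-0.6,0,0,0,0],[-1,0,-0.5,0,0],[-1.5,0,-2,0,0],[-0.5,1,-3.5,0,0],[0,3,-2,0,0],[0,3,0,0,0],[0,3,0,0,0],[0,0,0,0,0],[0,0,0,0,0]]]'

```text
clock: 12.82
position: [561.8, 69.2, 260.8]
ee_rot: [0.999, -0.042, 0.003, 0.008]
contact_force: [0.9, -0.4, 0.3]
gripper_width: 0.0
```

```bash
python3 snap.py w5
```

```text
[561.8  69.2 260.8] [ 0.999 -0.042  0.003  0.008] [ 0.9 -0.4  0.3]
```

View pics/w5.png

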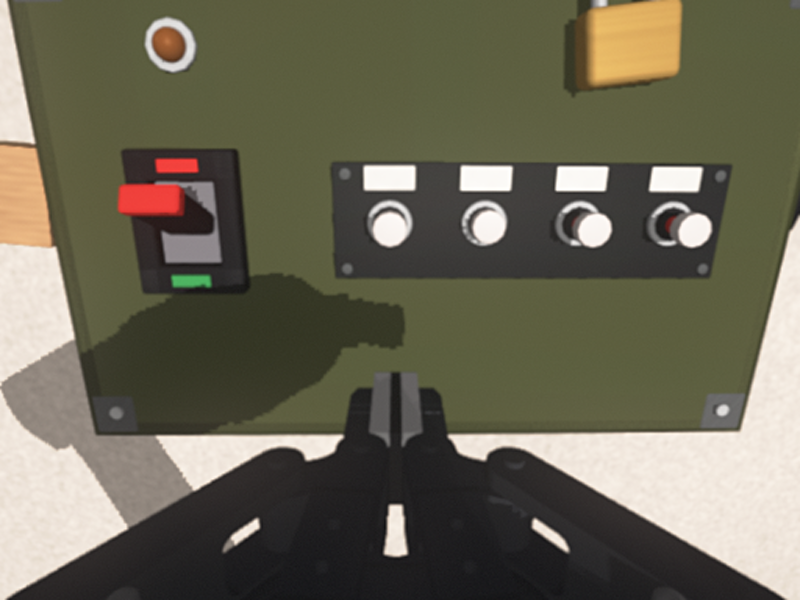

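The switch leans to the red mark again (tip at (151,200)). I'll measure the final state, then hand in.

```bash
python3 - <<'E'
from h import *
a=np.load("w5s.npy"); C=cam("wrist",dict(position=a[:3],ee_rot=a[3:])); D=np.load("w5.npy"); f=1/1.5625
H={}
for n,u,v in [("b4",389,228),("b3",489,226),("b2",594,230),("b1",692,230),("tip",151,200)]:
    U,V=int(u*f),int(v*f); q=[atd(C,i,j,D) for i in range(U-3,U+4) for j in range(V-3,V+4)]
    H[n]=np.median(q,axis=0).round(1); print(n,H[n])
if H["b3"][2]<161 and min(H[k][2] for k in("b1","b2","b4"))>164.5 and H["tip"][0]>620: print(job.job_done())
E
```

```text
b4 [602.6  68.6 166.6]
b3 [597.9  18.8 158.5]
b2 [592.7 -31.5 167.2]
b1 [588.7 -79.7 167.4]
tip [626.5 169.8 187.2]
the job is handed in; nothing more can be done
None
```

The job is done and handed in: the main switch is back on, with breaker 3 in and the other three out.

1. **Switch off:** I pushed the main switch to its off stop, and a picture showed it leaning to the green mark.
2. **Button 4:** It stayed soft and met a solid stop 2.6 mm after the load began, with no snap, so it is still hot. I let it come back out.
3. **Button 3:** The load climbed to about 6–7 N, dropped to about 2.3 N, then met the stop about 5.2 mm in. It stayed in, so I did not need to try buttons 1 and 2.
4. **Switch on:** I pushed the switch back until it met its on stop, then raised the gripper clear.

**Last checks:** button 3's top was at 158.5 mm, about 9 mm in. Buttons 1, 2 and 4 were at 167.4, 167.2 and 166.6 mm; 168 mm is fully out. The switch tip was at x = 626.5 mm, matching its on position at the start.

- **Peak button force:** the highest vertical reading was 8.9 N, at button 4's stop (about 9.4 N with the sideways force), against the 12 N limit. Forces were read only at the end of each move call.
- **Button 3's breakover:** it read slightly above the stated 5–6 N, which I put down to force-reading noise of about 1 N.
- **Loose items:** I didn't touch the padlock, torch, carton or screwdriver. I did not measure their positions again at the end.

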